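Switch the vial sorter to its other chute and release the vials

TASK

On the vial sorter, press down the raised orange pad to rock the seesaw gate over to its other side, then push the yellow release tab all the way towards the blue (left) tray's side, so that all three waiting vials roll down the newly selected chute into its tray. Work with the fingertips only: do not pick up anything or touch the vials, and leave the bottle, the pot and the tube rack where they stand.

Things in the scene. Friction and masses are not known exactly. Their poses are not given: they have to be found in the camera images.
- sorter: White vial sorter fixed to the bench, 116 (x) by 460 (y) mm, 205 mm tall. Origin: centre of its underside; z up, +y (left) and -y (right) along its two chutes, front faces -x. In its middle a narrow magazine (58 by 32 mm, z 132 to 205 mm) holds three stacked vials above the gate; on each side a chute leads down to a tray with 60 mm high walls (left blue, right green).
- gate (a joint): Seesaw gate, steel plate 140 mm long; axle along the sorter's x at z = 72 mm, below the magazine. Rad: +0.28 = left (+y) end up, vials run to the right tray; -0.28 = right end up, vials run to the left tray. A weighted pointer ball makes it stay at either stop (it starts at one); about 0.5 N on the raised pad rocks it, and past 0 it falls over by itself.
- left_pad (a point): Centre of the top face of the left orange round pad (36 mm diameter, 6 mm thick) that is fixed to the gate in front of the sorter, 62 mm before and 90 mm to the left of the axle's middle; it is about 121 mm above the bench when raised and 72 mm when down.
- right_pad (a point): The same for the right orange pad, 90 mm to the right of the axle's middle.
- release (a joint): Release slide below the magazine, in m: 0 = shut (start), 0.030 = fully open. It slides along the sorter's +y (left), resists with about 1 N and stays where it is left. From about 0.025 on all the vials drop on the gate.
- tab (a point): Centre of the top of the yellow release tab, an upright block 24 (x) by 12 (y) by 58 (z) mm, fixed to the slide 82 mm in front of the sorter's middle; its top is 185 mm above the bench, free on both sides. Push its right (-y) face towards +y.
- left_tray (a point): Centre of the floor of the left tray (blue end wall), 50 by 90 mm inside, 173 mm left of the sorter's middle.
- right_tray (a point): The same for the right tray (green end wall), 173 mm right of the middle.
- vial0: Sample vial 1 of 3 (stacked from the bottom up), amber with a red cap, lying along the sorter's x axis, 22 mm diameter, 48 mm long, smooth, about 25 g; origin at its centre.
- vial1: Sample vial 2 of 3 (stacked from the bottom up), amber with a red cap, lying along the sorter's x axis, 22 mm diameter, 48 mm long, smooth, about 25 g; origin at its centre.
- vial2: Sample vial 3 of 3 (stacked from the bottom up), amber with a red cap, lying along the sorter's x axis, 22 mm diameter, 48 mm long, smooth, about 25 g; origin at its centre.
- reagent: Bystander: amber bottle with blue cap, 54 mm diameter, 110 mm tall, loose; origin at the centre of its underside.
- pot: Bystander: small white pot with blue lid, 28 mm diameter, 64 mm tall, loose; origin at the centre of its underside.
- rack: Bystander: white tube rack with capped tubes, 60 by 130 mm, 62 mm tall, loose, behind the sorter; origin at the centre of its underside.
Things that resemble listed ones, but are neither listed nor needed, are in the scene too. What is shaped like the vial2 but purple or turquoise is not meant.

How it is judged:
On the way, in this order (a step that is already met when the one before it is completed fails the run):
1. the gate is rocked over to its other stop, while the release is still shut and the vials wait in the magazine (distance of left_pad from where it was at the start of the episode above 0.03 m and (value of joint gate above 0.24 rad or value of joint gate below -0.24 rad) and value of joint release below 0.006 m and height (world z) of each of vial0, vial1, vial2 above 0.125 m), for 0.2 s.
2. the release tab is pushed fully open (value of joint release above 0.024 m), for 0.1 s.
At the end, for the whole second after the job is handed in: The gate rests against the stop opposite to its starting one (within 0.04 rad), the release is open by at least 24 of its 30 mm, and all three vials lie at rest in the tray on the gate's new low side (distance of left_pad from where it was at the start of the episode above 0.03 m and (value of joint gate above 0.24 rad or value of joint gate below -0.24 rad) and value of joint release above 0.024 m and ((value of joint gate above 0.24 rad and y of vial0 in the frame of sorter between -0.219 and -0.128 m and z of each of vial0, vial1, vial2 in the frame of sorter below 0.045 m and x of vial0 in the frame of sorter between -0.03 and 0.03 m and y of vial1 in the frame of sorter between -0.219 and -0.128 m and x of vial1 in the frame of sorter between -0.03 and 0.03 m and y of vial2 in the frame of sorter between -0.219 and -0.128 m and x of vial2 in the frame of sorter between -0.03 and 0.03 m) or (value of joint gate below -0.24 rad and y of vial0 in the frame of sorter between 0.128 and 0.219 m and z of each of vial0, vial1, vial2 in the frame of sorter below 0.045 m and x of vial0 in the frame of sorter between -0.03 and 0.03 m and y of vial1 in the frame of sorter between 0.128 and 0.219 m and x of vial1 in the frame of sorter between -0.03 and 0.03 m and y of vial2 in the frame of sorter between 0.128 and 0.219 m and x of vial2 in the frame of sorter between -0.03 and 0.03 m)) and linear speed of each of vial0, vial1, vial2 below 0.03 m/s); the robot touches nothing.
It fails at once if a vial is touched by the robot (contact force between any of the arm, the fingers and vial0 above 0.3 N or contact force between any of the arm, the fingers and vial1 above 0.3 N or contact force between any of the arm, the fingers and vial2 above 0.3 N).
It fails at once if a vial is lifted above the magazine (height (world z) of any of vial0, vial1, vial2 above 0.21 m).
It fails at once if the bottle, pot or rack is shifted by more than 15 mm or tipped (distance of any of reagent, pot, rack from where it was at the start of the episode above 0.015 m or angle between any of reagent, pot, rack's own z axis and vertical above 0.25 rad).
It also fails if it takes over 45 s, if anything falls off the work surface, if the arm or the gripper's body presses on something with over 40 N, if the wrist force passes 120 N, or if a joint passes its speed limit or range.

ROBOT

A 7-joint arm with a two-finger parallel gripper is mounted at the origin on the work surface. World frame = base frame: x ahead of the robot, y to its left, z up, the work surface at z = 0. Lengths are in m, angles in rad, forces in N, time in s.
With the tool pointing down it reaches from about 0.4 to 0.85 m from the base axis. Payload 10.4 kg.
Tool frame: the origin (TCP) lies at the very end of the fingers, on their centre line; the grasp point (between the pads) lies 19 mm behind it; z points along the fingers, y is the direction in which the jaws open and shut (so a half turn about z gives the same grasp; the last joint's range is limited). The gripper opens to 85 mm and grips with 20 to 120 N. Pads are 22 mm wide; open, the fingers measure 114 mm over their backs; the gripper's body (76 mm by 85 mm) begins 54 mm behind the grasp point. The pads swing forward as they close: fully open they stand 13 mm farther back than shut.
Start: joints at [-1.329, 0.332, -0.065, 1.46, 0.022, 1.35, -0.088], TCP at [0.164, 0.603, 0.231] pointing down, gripper open.
Joint ranges: [-2.6, 2.6], [-0.5, 2.12], [-1.47, 1.34], [0.16, 2.42], [-1.27, 4.41], [0.06, 2.06], [-2.6, 2.6]. Speed limits (rad/s): [2.22, 2.22, 2.79, 2.79, 3.14, 3.14, 3.14].

INTERFACE

Orientations are given as a unit quaternion [x, y, z, w].
In Python, from workcell import get_obs, camera, camera_info, hand_in gives the robot as it stands.
- The arm moves only by the tool move_arm, never from a script. Its argument "moves" is a list of rows, each a list of 3 entries, a list of its own where there are three numbers: the shift along the tool's x, y, z in units of 25 mm (1.0 is 25 mm), then the turn, a rotation vector about the tool's x, y, z in degrees, then the opening, from 0 (shut) to 1 (fully open). A call has 1 to 5 rows; each row shifts and turns the commanded pose from where the row before left it, along the tool's axes as they then stand; what a row does not reach is not made up. A row lasts 1/8 s, in which the tool goes at most 62.5 mm and 10.7 degrees, less where a joint would pass 70% of its speed; a pose out of reach is approached as far as the arm can. A call is refused whole if a number of a shift passes 1 or a number of a turn 10.7, either way. A call with a gripper value outside its range is refused whole. The fingers move at their own pace and stop on an object; "squeeze" is the grip in N (left out, the last holds). Time passes only in rows, so rows that do not move let the fingers close. It gives the time, the measured TCP pose, the force and the opening at its end, in the units of the state.
- get_obs(): the state, without advancing time (a new reading comes with each control period).
- camera(name): name is "side" or "top" or "wrist"; returns the picture (480x640x3 uint8, red, green, blue); there is no depth.
- camera_info(name): a dict with "fx", "fy", "cx", "cy" (pixels), "D" ([k1, k2, p1, p2, k3] as OpenCV has them; the pictures are not rectified), "origin" and "rotation" of the camera in the world. Camera axes: x right, y down, z forward; pixel columns grow to the right and rows downward; lengths in m; the calibration is good to about 2 mm. A picture is of the moment at which its call begins: read the wrist's pose just before it. camera_info takes no time and is no camera call; for the wrist camera it gives the pose at the moment of the call.
- hand_in(): hands the job in, once; it reports no verdict.
The state is a dict: "clock": time; "joint_pos": joint angles; "joint_velocities": joint speeds; "tau": joint torques, N m; "position": TCP position; "ee_rot": TCP orientation; "ft_force": force on the tool from outside, world axes, zero at the start; "torque": the same for the moment, N m; "grip_width": opening from 0.0 (shut) to 1.0 (fully open).
Only numpy, scipy, OpenCV 4.12 (cv2) and the standard library are available. Lean on these libraries where they do the work, as an engineer would, in place of code of your own. Each camera call takes 0.05 s, during which the arm holds its last target. There are 200 camera calls.

## Working session

There is one attempt and no reset: what is moved stays moved. The work goes in short steps, Python scripts to look and compute and a tool call to move; the robot and the scene stay as the last step left them, time stands still between calls to the robot, and variables do not carry over. Pictures are saved under pics/ and viewed, about 8 in all and at most 12, crops included, and the job is handed in when it is done.

Besides the shell and the picture viewer there is one more tool, called after "Request:" by a JSON object that holds its "api" and its "payload". move_arm: Moves the arm, as the interface text tells. Its arguments: {"type":"object","properties":{"moves":{"type":"array","items":{"type":"array"}},"squeeze":{"type":"number"}},"required":["moves"]}

```bash
mkdir -p pics; python3 - <<'E'
from workcell import *
import cv2
o=get_obs();print(o)
for n in("side","top"):
    cv2.imwrite(f"pics/{n}1.png",camera(n)[:,:,::-1]);print(camera_info(n))
E
```

```text
{'clock': 0.0, 'joint_pos': array([-1.32862278,  0.33287351, -0.06467806,  1.46095365,  0.02156998,
        1.34989442, -0.08850207]), 'joint_velocities': array([ 0.00097216, -0.00157115,  0.00050158, -0.00097287,  0.00170816,
       -0.00114565, -0.00064841]), 'tau': array([ 7.18070332e-04, -6.25462031e+01,  4.95810597e-02, -3.91592610e+01,
        1.62043667e-02,  1.03552974e-02, -3.24594248e-05]), 'position': array([0.16346572, 0.6028507 , 0.23050896]), 'ee_rot': array([ 1.32004419e-01,  9.91248868e-01, -7.13821257e-04, -7.24326811e-05]), 'ft_force': array([-0.05760343, -0.32557627,  0.55298175]), 'torque': array([-0.01364623, -0.02882595, -0.03060744]), 'grip_width': 0.9995025869010644}
{'fx': 588.1419561622484, 'fy': 588.1419561622484, 'cx': 320.23119053776105, 'cy': 238.81303063562035, 'D': array([-0.09547297,  0.        ,  0.        ,  0.        ,  0.        ]), 'origin': array([0.28894914, 0.73116664, 1.0912043 ]), 'rotation': array([-0.21506114,  0.91539597, -0.33082796,  0.07969808])}
{'fx': 613.4020887124254, 'fy': 613.4020887124254, 'cx': 320.2643370341923, 'cy': 243.88119881163072, 'D': array([-0.0811537,  0.       ,  0.       ,  0.       ,  0.       ]), 'origin': array([0.52480462, 0.03720017, 1.10780796]), 'rotation': array([-0.69641483,  0.71608258, -0.04154371,  0.02249981])}
```

View pics/side1.png

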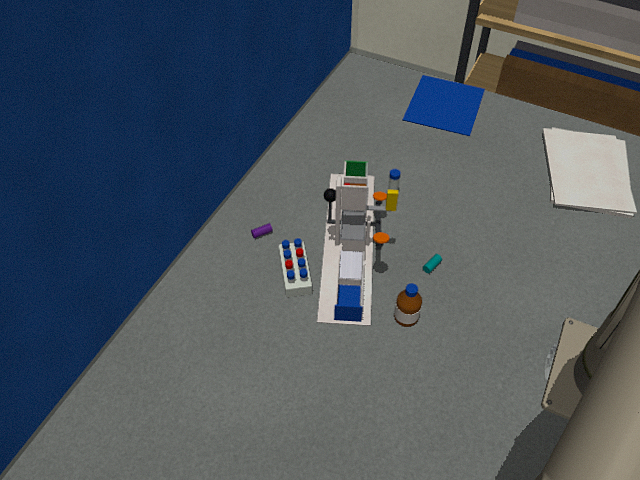

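View pics/top1.png

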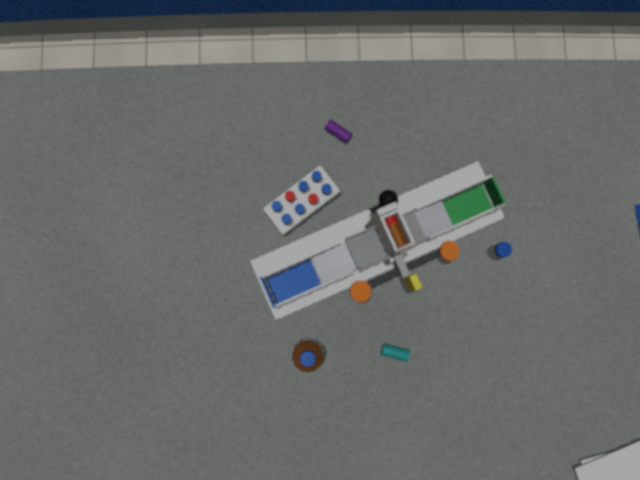

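The side view shows the sorter with pads near (380,197) and (381,238), and the tab at (392,200). In the top view the pads are at (361,292) and (449,251), the tab at (415,283), the pot at (503,250) and the bottle at (308,356). I'll enlarge both.

```bash
cat > h.py <<'E'
import numpy as np, cv2
from workcell import *
from scipy.spatial.transform import Rotation as R
def ray(n,uv):
    c=camera_info(n);K=np.array([[c['fx'],0,c['cx']],[0,c['fy'],c['cy']],[0,0,1]])
    p=cv2.undistortPoints(np.array([[uv]],float),K,c['D'])[0,0]
    return np.array(c['origin']),R.from_quat(c['rotation']).apply([*p,1])
def atz(n,uv,z):
    o,d=ray(n,uv);return o+d*(z-o[2])/d[2]
def tri(a,b):
    o1,d1=ray("top",a);o2,d2=ray("side",b)
    s=np.linalg.lstsq(np.c_[d1,-d2],o2-o1,rcond=None)[0]
    p,q=o1+s[0]*d1,o2+s[1]*d2
    return (p+q)/2,np.linalg.norm(p-q)
E
python3 - <<'E'
from h import *
t=cv2.imread('pics/top1.png')[150:330,240:520];s=cv2.imread('pics/side1.png')[150:330,300:440]
a=cv2.resize(t,None,fx=2.8,fy=2.8,interpolation=cv2.INTER_CUBIC)
cv2.imwrite('pics/c1.png',a)
b=cv2.resize(s,None,fx=3.3,fy=3.3,interpolation=cv2.INTER_CUBIC);cv2.imwrite('pics/c2.png',b)
for n,f in(("top","pics/top1.png"),("side","pics/side1.png")):
    i=cv2.imread(f).astype(int);B,G,Rr=i[...,0],i[...,1],i[...,2]
    for nm,m in(("orange",(Rr>170)&(G>50)&(G<140)&(B<60)),("yellow",(Rr>150)&(G>130)&(B<90))):
        k,_,st,ce=cv2.connectedComponentsWithStats(m.astype(np.uint8))
        print(n,nm,[(st[j].tolist(),ce[j].round(1).tolist()) for j in range(1,k) if st[j][4]>15])
for nm,u in dict(c1=(480,163),c2=(503,213),c3=(275,318),c4=(252,262)).items(): print(nm,atz("top",u,0.01))
E
```

```text
top orange []
top yellow [([411, 275, 10, 14, 82], [415.7, 281.6])]
side orange [([374, 192, 12, 8, 77], [379.6, 195.3]), ([374, 232, 15, 10, 110], [380.7, 236.6])]
side yellow [([388, 189, 10, 5, 42], [392.4, 191.4])]
c1 [ 0.76608453 -0.29294343  0.01      ]
c2 [ 0.67205249 -0.33063393  0.01      ]
c3 [0.4940437  0.09044879 0.01      ]
c4 [0.59485733 0.12926304 0.01      ]
```

View pics/c1.png

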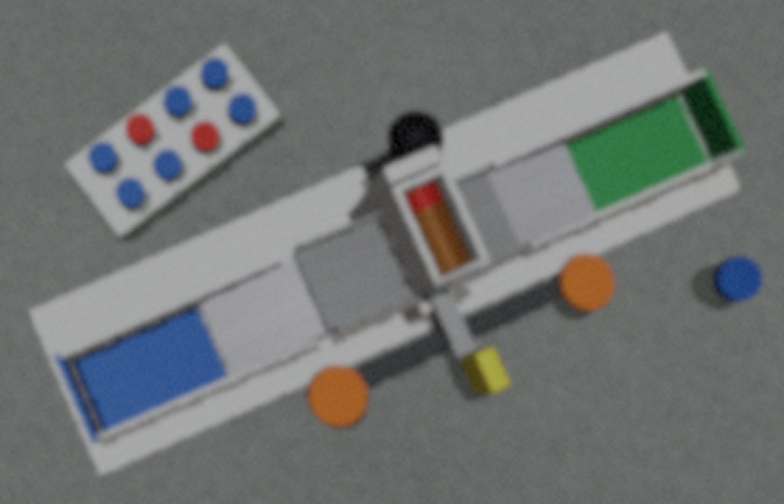

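View pics/c2.png

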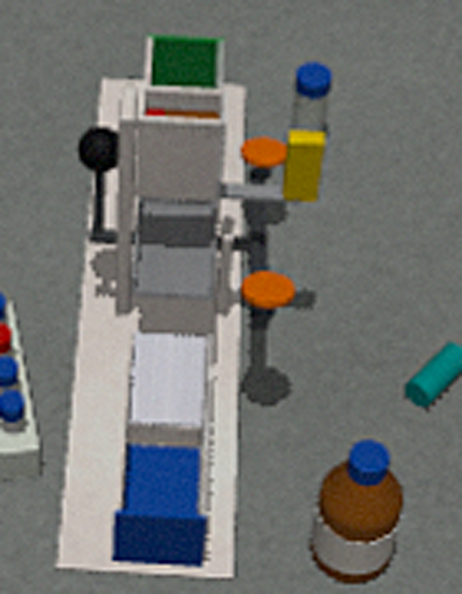

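Zoomed, the left pad is at top (360.7,291.8) / side (381.5,238.2) and the right pad at top (449.3,250.7) / side (380,196). The tab top is near top (415,282) / side (392.5,191.5). The left pad's shadow lies far from it, so that pad is probably the raised one; I'll check by triangulation.

```bash
python3 - <<'E'
from h import *
c=np.array([atz("top",u,0.008)[:2] for u in((478.5,162),(504,217),(276,319),(251,261))])
print(c, c.mean(0)); e=(c[3]-c[0]+c[2]-c[1]);e/=np.linalg.norm(e);print('ydir',e,np.degrees(np.arctan2(-e[0],e[1])),[np.linalg.norm(c[i]-c[(i+1)%4]) for i in range(4)])
o=c.mean(0);ex=np.array([e[1],-e[0]])
def loc(p): return np.array([(p[:2]-o)@ex,(p[:2]-o)@e,p[2]]).round(4)
for n,a,b in(("L",(360.7,291.8),(381.5,238.2)),("R",(449.3,250.7),(380,196)),("tab",(414.5,282.5),(392.5,191.5)),("pot",(503.6,249.3),(395,173.6)),("bottle",(308,358.5),(411.5,289.5))):
    p,r=tri(a,b);print(n,p.round(4),round(r,4),'local',loc(p))
for k in((-.062,.09),(-.062,-.09),(-.082,0)): print(k,o+k[0]*ex+k[1]*e)
print(R.from_quat(get_obs()['ee_rot']).as_matrix().round(3))
E
```

```text
[[ 0.76845596 -0.2908308 ]
 [ 0.66487324 -0.33274653]
 [ 0.49216486  0.08880916]
 [ 0.59682892  0.13118751]] [ 0.63058074 -0.10089516]
ydir [-0.37791534  0.92584016] 22.20461375541032 [np.float64(0.11174215464541931), np.float64(0.455562705008426), np.float64(0.1129180654011483), np.float64(0.4555823651007726)]
L [ 0.5358 -0.0536  0.1172] 0.0016 local [-0.0699  0.0796  0.1172]
R [ 0.602  -0.2126  0.0699] 0.0019 local [-0.0687 -0.0926  0.0699]
tab [ 0.547  -0.1289  0.1869] 0.0023 local [-0.088   0.0056  0.1869]
pot [ 0.6021 -0.3113  0.0595] 0.0009 local [-0.1059 -0.184   0.0595]
bottle [0.4309 0.0345 0.104 ] 0.0024 local [-0.1337  0.2008  0.104 ]
(-0.062, 0.09) [ 0.53916627 -0.0410003 ]
(-0.062, -0.09) [ 0.60719104 -0.20765153]
(-0.082, 0) [ 0.55466185 -0.13188422]
[[-0.965  0.262 -0.   ]
 [ 0.262  0.965 -0.001]
 [-0.    -0.001 -1.   ]]
```

The left pad measures z 0.117, so it is the raised one. In the sorter frame both pads fit the expected ±0.28 rad geometry. I'll approach high with the fingers shut.

Request:
{"api": "move_arm", "payload": {"moves": [[[-1,-1,0],[0,0,0],0],[[-1,-1,0],[0,0,0],0],[[-1,-1,0],[0,0,0],0],[[-1,-1,0],[0,0,0],0],[[-1,-1,0],[0,0,0],0]], "squeeze": 20}}

```text
clock: 0.72
position: [0.2519, 0.4486, 0.231]
ee_rot: [0.132, 0.991, -0.0, -0.0]
ft_force: [-0.4, -0.2, -0.1]
grip_width: 0.001
```

Request:
{"api": "move_arm", "payload": {"moves": [[[-1,-1,0],[0,0,0],0],[[-1,-1,0],[0,0,0],0],[[-1,-1,0],[0,0,0],0],[[-1,-1,0],[0,0,0],0],[[-1,-1,0],[0,0,0],0]]}}

```text
clock: 1.35
position: [0.3398, 0.2953, 0.2311]
ee_rot: [0.132, 0.991, -0.0, -0.0]
ft_force: [0.7, -0.8, 0.4]
grip_width: -0.001
```

Request:
{"api": "move_arm", "payload": {"moves": [[[-1,-1,0],[0,0,0],0],[[-1,-1,0],[0,0,0],0],[[-1,-1,0],[0,0,0],0],[[-1,-1,0],[0,0,0],0],[[-1,-1,0],[0,0,0],0]]}}

```text
clock: 1.98
position: [0.4276, 0.142, 0.2311]
ee_rot: [0.132, 0.991, -0.0, -0.0]
ft_force: [0.0, -0.2, 0.6]
grip_width: 0.002
```

Request:
{"api": "move_arm", "payload": {"moves": [[[-1,-1,0],[0,0,0],0],[[-1,-1,0],[0,0,0],0],[[-1,-1,0],[0,0,0],0],[[-1,-1,0],[0,0,0],0],[[-1,-1,0],[0,0,0],0]]}}

```text
clock: 2.6
position: [0.5156, -0.0112, 0.2311]
ee_rot: [0.132, 0.991, 0.0, -0.0]
ft_force: [1.2, 0.3, -0.6]
grip_width: 0.003
```

Request:
{"api": "move_arm", "payload": {"moves": [[[0,0,0],[0,0,10.5],0],[[0,0,0],[0,0,10.5],0],[[0,0,0],[0,0,10.5],0],[[0,0,0],[0,0,10.5],0],[[0,0,0],[0,0,10.5],0]]}}

```text
clock: 3.22
position: [0.515, -0.0102, 0.231]
ee_rot: [0.559, 0.829, -0.0, -0.0]
ft_force: [-0.7, -0.6, 0.2]
grip_width: -0.002
```

Request:
{"api": "move_arm", "payload": {"moves": [[[-0.75,0,0],[0,0,0],0],[[-0.75,0,0],[0,0,0],0],[[0,0,1],[0,0,0],0],[[0,0,1],[0,0,0],0],[[0,0,1],[0,0,0],0]]}}

```text
clock: 3.85
position: [0.5293, -0.0448, 0.1553]
ee_rot: [0.557, 0.831, -0.0, -0.0]
ft_force: [0.5, -0.1, -0.1]
grip_width: -0.003
```

```bash
python3 - <<'E'
from h import *
t=camera("top")[150:330,300:520];s=camera("side")[130:310,300:460]
f=lambda i:cv2.resize(i,None,fx=2.1,fy=2.1,interpolation=cv2.INTER_CUBIC)[:,:,::-1]
cv2.imwrite('pics/c3.png',np.hstack([f(t),f(s)]))
print(get_obs()['position'])
E
```

```text
[ 0.52773661 -0.04479538  0.15381743]
```

View pics/c3.png

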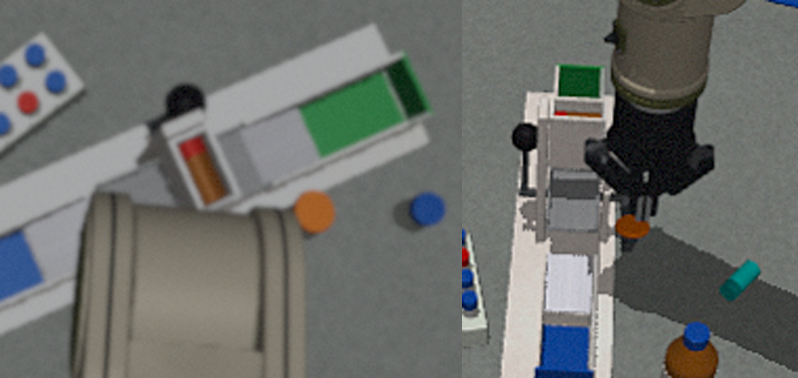

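The side crop shows the fingertips (about (645,210)) directly above the left pad (632,228), slightly to the front. The body is clear of the magazine and tab, so I'll press.

Request:
{"api": "move_arm", "payload": {"moves": [[[0,0.1,0.7],[0,0,0],0],[[0,0,0.6],[0,0,0],0],[[0,0,0.5],[0,0,0],0],[[0,0,0.5],[0,0,0],0],[[0,0,0.5],[0,0,0],0]]}}

```text
clock: 4.58
position: [0.5318, -0.044, 0.0855]
ee_rot: [0.557, 0.831, 0.0, -0.0]
ft_force: [-0.0, -0.1, -0.7]
grip_width: -0.0
```

Request:
{"api": "move_arm", "payload": {"moves": [[[0,0,0.2],[0,0,0],0],[[0,0,0],[0,0,0],0],[[0,0,-1],[0,0,0],0],[[0,0,-1],[0,0,0],0],[[0,0,-1],[0,0,0],0]]}}

```text
clock: 5.2
position: [0.5321, -0.044, 0.1576]
ee_rot: [0.557, 0.831, 0.0, 0.0]
ft_force: [0.5, -1.4, 0.1]
grip_width: 0.004
```

Request:
{"api": "move_arm", "payload": {"moves": [[[0,-1,-1],[0,0,0],0],[[0,-1,-1],[0,0,0],0],[[-0.5,0,-0.5],[0,0,0],0]]}}

```text
clock: 5.58
position: [0.4901, -0.0749, 0.2207]
ee_rot: [0.557, 0.831, 0.002, 0.0]
ft_force: [0.8, 0.3, 0.9]
grip_width: 0.001
```

```bash
python3 - <<'E'
from h import *
t=camera("top")[150:330,300:520];s=camera("side")[130:310,300:460]
f=lambda i:cv2.resize(i,None,fx=2.1,fy=2.1,interpolation=cv2.INTER_CUBIC)[:,:,::-1]
cv2.imwrite('pics/c4.png',np.hstack([f(t),f(s)]))
print(get_obs()['position'])
E
```

```text
[ 0.49171228 -0.07558225  0.22048224]
```

View pics/c4.png

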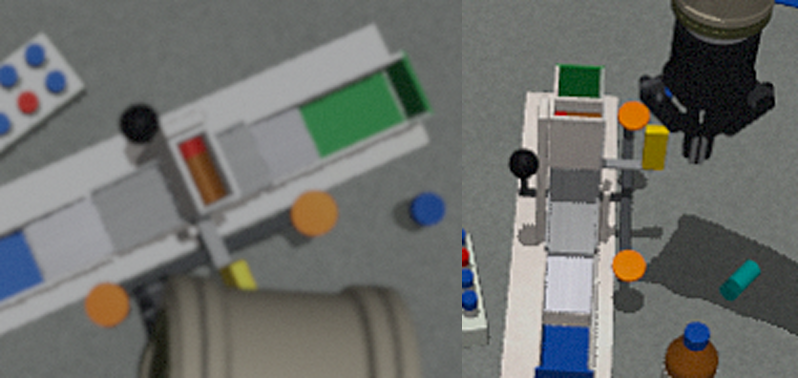

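The gate has rocked over: the left pad is now low and the right pad raised, and the vials are still in the magazine (top crop (200,170)). Next I go to the right of the tab.

Request:
{"api": "move_arm", "payload": {"moves": [[[-1,0,0],[0,0,0],0],[[-1,0,0],[0,0,0],0],[[-1,0.2,0],[0,0,0],0],[[-1,0.4,0],[0,0,0],0],[[-0.45,0.3,0],[0,0,0],0]]}}

```text
clock: 6.3
position: [0.5541, -0.1696, 0.2175]
ee_rot: [0.557, 0.83, -0.001, -0.0]
ft_force: [-1.0, 0.3, -0.0]
grip_width: 0.002
```

Request:
{"api": "move_arm", "payload": {"moves": [[[0,0,0.8],[0,0,0],0],[[0,0,0.8],[0,0,0],0],[[0,0,0.6],[0,0,0],0],[[0,0,0],[0,0,0],0]]}}

```text
clock: 6.8
position: [0.5529, -0.1683, 0.1626]
ee_rot: [0.557, 0.831, -0.001, -0.001]
ft_force: [0.4, 0.9, 0.5]
grip_width: -0.001
```

```bash
python3 - <<'E'
from h import *
t=camera("top")[150:330,300:520];s=camera("side")[130:310,300:460]
f=lambda i:cv2.resize(i,None,fx=2.1,fy=2.1,interpolation=cv2.INTER_CUBIC)[:,:,::-1]
cv2.imwrite('pics/c5.png',np.hstack([f(t),f(s)]))
print(get_obs()['position'])
E
```

```text
[ 0.55369879 -0.16877186  0.16417655]
```

View pics/c5.png

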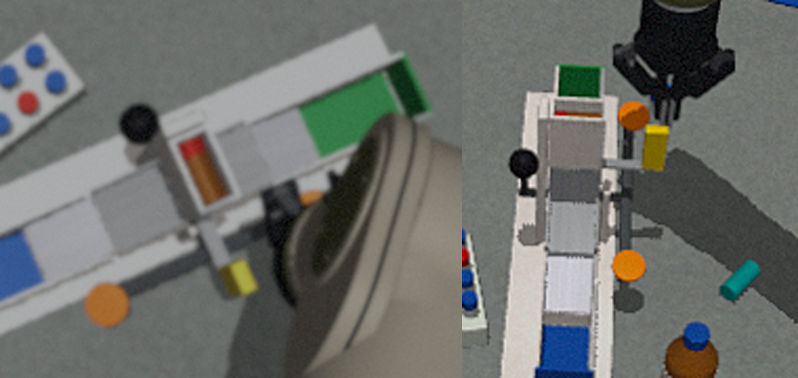

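The shut fingers are to the right of the tab and free of it, with the gripper knuckles above the magazine's top. I'll raise slightly for margin and push left in steps.

Request:
{"api": "move_arm", "payload": {"moves": [[[0.3,0,-0.2],[0,0,0],0],[[0.4,0,0],[0,0,0],0],[[0.3,0,0],[0,0,0],0],[[0.3,0,0],[0,0,0],0],[[0.3,0,0],[0,0,0],0]]}}

```text
clock: 7.52
position: [0.5381, -0.1313, 0.1688]
ee_rot: [0.557, 0.831, 0.0, 0.0]
ft_force: [0.3, -1.2, -0.0]
grip_width: -0.0
```

Request:
{"api": "move_arm", "payload": {"moves": [[[0.1,0,0],[0,0,0],0],[[0.1,0,0],[0,0,0],0]]}}

```text
clock: 7.78
position: [0.5362, -0.1271, 0.1687]
ee_rot: [0.557, 0.831, -0.0, -0.0]
ft_force: [1.5, -1.0, -0.3]
grip_width: 0.002
```

Request:
{"api": "move_arm", "payload": {"moves": [[[0.1,0,0],[0,0,0],0],[[0.1,0,0],[0,0,0],0]]}}

```text
clock: 8.02
position: [0.5349, -0.1241, 0.1689]
ee_rot: [0.557, 0.83, -0.0, 0.001]
ft_force: [8.7, -10.0, -5.7]
grip_width: -0.0
```

```bash
python3 - <<'E'
from h import *
t=camera("top")[150:330,240:460];s=camera("side")[130:310,300:460]
f=lambda i:cv2.resize(i,None,fx=2.1,fy=2.1,interpolation=cv2.INTER_CUBIC)[:,:,::-1]
cv2.imwrite('pics/c6.png',np.hstack([f(t),f(s)]))
print(get_obs()['position'],get_obs()['ft_force'])
E
```

```text
[ 0.53494327 -0.12417095  0.16887426] [ 5.49289025 -6.87871031 -3.24529649]
```

View pics/c6.png

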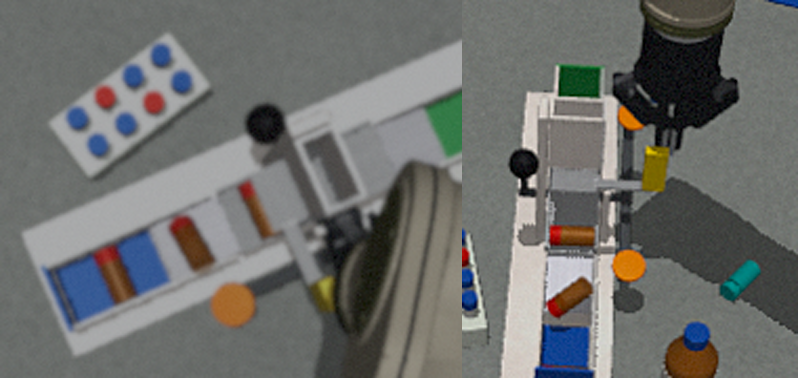

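The force rise (about 10 N) marks the slide's end stop, and all three vials are rolling down to the blue tray. I'll back off and retreat.

Request:
{"api": "move_arm", "payload": {"moves": [[[-0.3,0,0],[0,0,0],0],[[-0.3,0,0],[0,0,0],0],[[0,0,-1],[0,0,0],0],[[0,0,-1],[0,0,0],0],[[0,-1,-1],[0,0,0],0]]}}

```text
clock: 8.75
position: [0.5175, -0.1454, 0.2443]
ee_rot: [0.556, 0.831, -0.001, -0.0]
ft_force: [-0.3, 0.9, -0.3]
grip_width: 0.001
```

Request:
{"api": "move_arm", "payload": {"moves": [[[0,-1,-1],[0,0,0],0],[[-1,0,0],[0,0,0],0],[[-1,0,0],[0,0,0],0],[[-1,0,0],[0,0,0],0],[[0,0,0],[0,0,0],0]]}}

```text
clock: 9.38
position: [0.5221, -0.2268, 0.2685]
ee_rot: [0.558, 0.83, -0.001, -0.0]
ft_force: [-0.3, 0.6, -0.2]
grip_width: -0.0
```

Request:
{"api": "move_arm", "payload": {"moves": [[[0,0,0],[0,0,0],0],[[0,0,0],[0,0,0],0],[[0,0,0],[0,0,0],0],[[0,0,0],[0,0,0],0],[[0,0,0],[0,0,0],0]]}}

```text
clock: 10.0
position: [0.5224, -0.2247, 0.2688]
ee_rot: [0.557, 0.831, 0.0, -0.0]
ft_force: [-0.2, -0.3, 0.3]
grip_width: 0.003
```

```bash
python3 - <<'E'
from h import *
t=camera("top")[150:330,240:460];s=camera("side")[160:340,300:460]
f=lambda i:cv2.resize(i,None,fx=2.1,fy=2.1,interpolation=cv2.INTER_CUBIC)[:,:,::-1]
cv2.imwrite('pics/c7.png',np.hstack([f(t),f(s)]))
print(get_obs()['position'],get_obs()['ft_force'])
E
```

```text
[ 0.52237017 -0.22479342  0.2688201 ] [ 0.03598562 -0.92912808 -0.41879959]
```

View pics/c7.png

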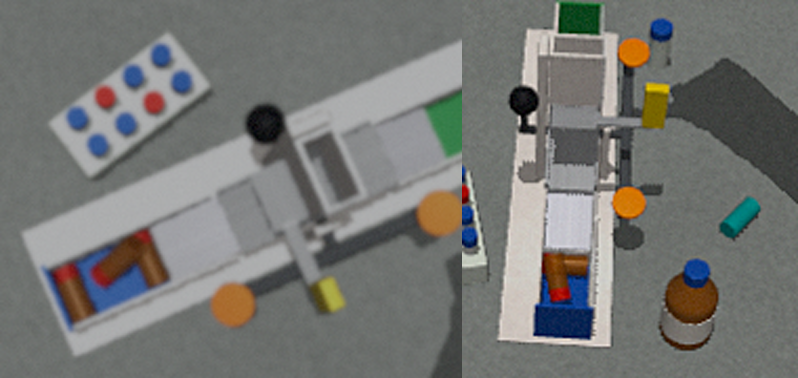

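All three vials are in the blue tray, the gate is on its new side and the slide is open. One vial lies askew, so I'll check its height and the tab's travel.

```bash
python3 - <<'E'
from h import *
t=camera("top");s=camera("side")
f=lambda i,k:cv2.resize(i,None,fx=k,fy=k,interpolation=cv2.INTER_CUBIC)[:,:,::-1]
a=f(t[250:325,250:325],5.3);b=f(s[270:330,330:390],6.6)
h=min(len(a),len(b));cv2.imwrite('pics/c8.png',np.hstack([a[:h],b[:h]]));print(a.shape,b.shape)
for n,i in(("top",t),("side",s)):
    B,G,Rr=i[...,2].astype(int),i[...,1],i[...,0];m=(Rr>150)&(G>130)&(B<90)
    k,_,st,ce=cv2.connectedComponentsWithStats(m.astype(np.uint8));print(n,[(st[j].tolist(),ce[j].round(1).tolist()) for j in range(1,k) if st[j][4]>15])
E
```

```text
(398, 398, 3) (396, 396, 3)
top [([393, 283, 11, 14, 90], [397.7, 289.5])]
side [([388, 199, 11, 6, 48], [392.8, 201.4])]
```

View pics/c8.png

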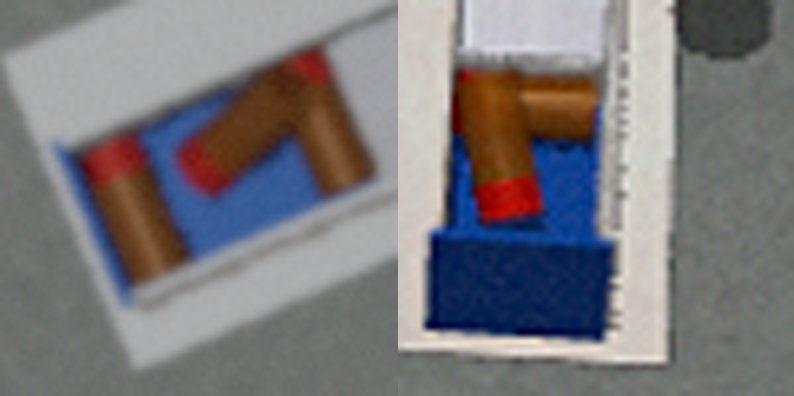

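One vial leans with its butt end on the rightmost vial: its centre is near top (296.2,274.9) and side (345.5,292). The others are near top (275.7,290) and (312.5,274).

```bash
python3 - <<'E'
from h import *
o=np.array([.63058,-.10090])-.0065*np.array([.92584,.37792]);e=np.array([-.37792,.92584]);ex=np.array([e[1],-e[0]])
loc=lambda p:np.array([(p[:2]-o)@ex,(p[:2]-o)@e,p[2]]).round(4)
p,r=tri((296.2,274.9),(345.5,292));print("B",loc(p),r)
print("A",loc(atz("top",(275.7,290),.03)),"C",loc(atz("top",(312.5,274),.03)))
for a,b in(((415.7,281.6),(392.4,191.4)),((397.7,289.5),(392.8,201.4))):
    p,r=tri(a,b);print("tab",loc(p),r)
E
```

```text
B [0.0076 0.1635 0.0273] 0.0018544426142869269
A [-0.0032  0.207   0.03  ] C [-0.0036  0.1367  0.03  ]
tab [-0.0813  0.003   0.1845] 0.0019437792958495795
tab [-0.0815  0.0331  0.185 ] 0.0009892320286101594
```

The tab moved 30 mm and every vial is within its limits, so I'm handing in.

```bash
python3 -c "
from workcell import *
print(hand_in(),get_obs()['clock'])"
```

```text
the job is handed in; nothing more can be done
the job is handed in; nothing more can be done
```

The job is done and handed in: I pressed the raised left pad, the gate rocked over, and I pushed the yellow tab left to its end stop. All three vials rolled into the blue (left) tray. It took about 10 s of the 45 s allowed.

- **Gate:** after the press the left pad was low and the right pad raised, with the vials still in the magazine and the release untouched. The final picture shows it unchanged. I judged this from the pictures and did not measure the gate angle.
- **Release:** the tab moved 30.1 mm by triangulation, so the slide is fully open. The force reached about 14 N at the stop.
- **Vials:** the measured y positions are 0.137, 0.164 and 0.207 m, and the x positions are within 8 mm of the middle. They looked unchanged between my last two pictures.
- **Leaning vial:** the middle one rests with one end on its neighbour. Its centre measured about 0.027 m high, against a limit of 0.045 m.
- **Bystanders and arm:** the bottle, pot and rack looked undisturbed in the last pictures, though I did not re-measure them. The arm stood clear of everything at hand-in.
- **Disagreement:** the sorter's outline, read from the base corners, sat about 6.5 mm off in x from what the pads and tab gave. I used the pad and tab measurements.

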